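# Load a component reel onto the bench stand behind its drop keeper

## Task

Take the large tape reel out of the wire rack and load it on the spindle of the grey reel stand: slide its hub over the spindle so that it lifts the drop keeper, press it in gently against the sprung brake plate until the keeper falls behind the hub, and let go so that the reel stays held between plate and keeper. Well under 10 N does it: never force the reel on the spindle or bear on the plate once it is at its end. Leave the small reels and the other things on the bench where they are.

Things in the scene. Friction and masses are not known exactly. Their poses are not given: they have to be found in the camera images.
- reel_hub (a point): Centre of the large tape reel (grey flanges with three windows, pale wound tape): 120 mm across, 14 mm wide, round 17 mm bore right through, alike from both sides, rigid. x = the reel's axis (level). Stands on its rim in the rack, centre 69 mm above the bench. Pinch it from above at the top of the rim, across the 14 mm; fingertips at most 35 mm below the rim's top stay clear of all else.
- reel: The large reel as a body, 0.10 to 0.19 kg: origin on its rim 60 mm from the centre (turns with the reel). The other two reels are only 90 mm across.
- reel_rack: Fixed steel wire rack: three slots along its x axis, 45 mm apart, the middle one over its origin (on the bench); 162 mm long, 112 mm wide. Reels rest on two rods between wire loops 55 mm high (17 mm slots): lift by 60 mm to clear them. Which reel stands in which slot varies.
- spindle_root (a point): Point on the reel stand's spindle axis at the front face of the clamp boss, 98 mm above the bench. The level spindle runs from here along this frame's -x axis; 14 mm thick, end coned to 7 mm over 5 mm. It is clamped farther in or out to suit the tape lane: its tip lies 64 to 94 mm from here. That setting is not measured; plate and keeper shift with it, so where the reel meets them must be felt or seen.
- reel_stand: Fixed grey reel stand, base 135 x 150 mm; origin on the bench under spindle_root, same axes. Back from the spindle's tip: keeper pin 7 mm, inner end of the hanging keeper 25 mm, free face of the brake plate 35 mm (32 mm across). Boss and plate reach at most 16 mm above the axis. A tape guide 44 mm high stands on the base 55 to 73 mm to the +y side, clear of the reel.
- keeper (a joint): Gravity keeper (brass pawl, 22 mm, 20 g, pinned in a slot at the spindle's end), rad: 0 hanging, its end then 13 to 17 mm below the axis, pointing back to the column; about 0.4 riding in the bore, at most 0.8. Swings freely; a hub slid on from the tip lifts it. It falls when the hub's outer face is 1.5 to 2.5 mm past its resting end (inner face 40.5 to 41.5 mm from the tip). Pushed from behind it is rigid.
- brake (a joint): Sprung brake plate on the spindle, m: 0 free, grows as pressed towards the column, rigid end at 0.0085. It takes 2.5 N to start and 0.6 N more per mm: 4.9 N where a loaded reel rests on the keeper (0.004), 6 to 6.5 N where the keeper falls (0.0055 to 0.0065), 7.6 N just before the rigid end.
- small_reel_a: Small tape reel, 90 mm across, 14 mm wide, in the rack, stays there; top 95 mm above the bench. Origin under its rim.
- small_reel_b: As small_reel_a.
- esd_brush: Black brush with a flat handle, 136 x 12 mm, 8 mm high, lying loose along its y axis; origin on the bench under its middle. Not to be disturbed.
- flux_tin: White tin, 44 mm across, 19 mm high, loose; origin on the bench under it. Not to be disturbed.
Mind the look-alikes: they are no part of the job. Several things have the shape of the reel_stand; the one meant has the colours described above.

How it is judged:
By the outcome, as a careful person would: the job done as asked, in the order asked, and still so for the second after the job is handed in, with the robot touching nothing.
It also fails if it takes over 48 s, if anything falls off the work surface, if the arm or the gripper's body presses on something with over 40 N, if the wrist force passes 120 N, or if a joint passes its speed limit or range.

## Robot

A 7-joint arm with a two-finger parallel gripper is mounted at the origin on a cart in front of the work surface, level with it; the furniture and walls round the work are solid. World frame = base frame: x ahead of the robot, y to its left, z up, the work surface at z = 0. Lengths are in m, angles in degrees, forces in N, time in s.
With the tool pointing down it reaches from about 0.425 to 0.875 m from the base axis. Payload 4.7 kg.
Tool frame: the origin (TCP) lies at the very end of the fingers, on their centre line; the grasp point (between the pads) lies 19 mm behind it (env.grasp_offset is the distance from the TCP to the grasp point, in m); z points along the fingers, y is the line along which they close (so a half turn about z gives the same grasp; the last joint's range is limited). The gripper opens to 87 mm and grips with 3 to 60 N. Pads are 19 mm wide; open, the fingers measure 117 mm over their backs; the gripper's body (75 mm by 190 mm) begins 51 mm behind the grasp point.
Start: joints at [65.609, 18.392, -4.016, 83.108, 1.295, 78.541, -3.26], TCP at [0.277, -0.588, 0.223] pointing down, gripper open.
Joint ranges: [-163.93, 163.93], [-17.29, 119.83], [-79.2, 71.16], [3.27, 140.29], [-89.18, 269.18], [5.43, 117.66], [-154.24, 154.24]. Speed limits (degrees/s): [147.25, 147.25, 180, 180, 180, 180, 180].

## Interface

Orientations are given as [roll, pitch, yaw] about the fixed x, y, z axes, in that order (R = Rz(yaw) Ry(pitch) Rx(roll)).
In Python, from cell import env gives the robot as it stands. The module is installed in compiled form; this text tells all that it offers.
- The arm moves only by the tool drive_tool, never from a script. Its argument "moves" is one flat list of numbers, 5 for each row, row after row: the shift along the tool's x, y, z in units of 40 mm (1.0 is 40 mm), then the turn about the tool's z in units of 10 degrees (1.0 is 10 degrees), then the finger opening in mm, from 0 to 87. A call has 1 to 5 rows; each row is the pose to reach, as a shift and turn from the pose commanded when the call began, along the tool's axes at that moment; what a row does not reach only later rows make up. A row lasts 1/8 s, in which the tool goes at most 62.5 mm and 10.7 degrees, less where a joint would pass 70% of its speed; a pose out of reach is approached as far as the arm can. A call with a gripper value outside its range is refused whole. The fingers move at their own pace and stop on an object; "squeeze" is the grip in N (left out, the last holds). Time passes only in rows, so rows that repeat a pose let the fingers close. It gives the time, the measured TCP pose, the force, the opening and the grip force at its end, in the units of the state.
- env.get_obs(): the state, without advancing time (a new reading comes with each control period).
- env.read_camera(name): name is "scene" or "side" or "wrist"; returns (picture, depth): 420x560x3 uint8, red, green, blue; 420x560 float32, m along the optical axis (not along the pixel's ray), 0 where there is no reading.
- env.camera_model(name): a dict with "K" (3x3 intrinsics, pixels), "rvec" (rotation vector, rad) and "tvec" (3), from world to camera coordinates, as OpenCV has them; the wrist camera has in their place "tool_from_camera" (4x4, takes a point from camera to tool coordinates, whose origin is the TCP and whose axes are the flange's). Camera axes: x right, y down, z forward; pixel columns grow to the right and rows downward; lengths in m; the calibration is good to about 2 mm. A picture is of the moment at which its call begins: read the wrist's pose just before it. camera_model takes no time and is no camera call.
- env.sign_off(): hands the job in; it is judged then, once.
The state is a dict: "time_s": time; "qpos": joint angles; "joint_velocities": joint speeds; "effort": joint torques, N m; "tool_pos": TCP position; "tool_rot": TCP orientation; "force": force on the tool from outside, world axes, zero at the start; "wrist_torque": the same for the moment, N m; "grip_width": finger opening in m; "grasp_force": force on a finger pad.
Only numpy, scipy, OpenCV 4.12 (cv2) and the standard library are available. Lean on these libraries where they do the work, as an engineer would, in place of code of your own. Each camera call takes 0.05 s, during which the arm holds its last target. There are 200 camera calls.

## Working session

There is one attempt and no reset: what is moved stays moved. The work goes in short steps, Python scripts to look and compute and a tool call to move; the robot and the scene stay as the last step left them, time stands still between calls to the robot, and variables do not carry over. Pictures are saved under pics/ and viewed, at most 10 in all, crops included, and the job is handed in when it is done.

Besides the shell and the picture viewer there is one more tool, called after "Call:" as a command line: name --argument value ..., lists and objects as JSON in quotes. drive_tool: Moves the arm, as the interface text tells. Its arguments: {"type":"object","properties":{"moves":{"type":"array","items":{"type":"number"}},"squeeze":{"type":"number"}},"required":["moves"]}

```bash
mkdir -p pics
cat > h.py <<'E'
from cell import env
import numpy as np, cv2
from scipy.spatial.transform import Rotation as R
def shot(n):
    o=env.get_obs(); im,d=env.read_camera(n); m=env.camera_model(n)
    K=np.array(m["K"],float)
    if "rvec" in m:
        Rm=cv2.Rodrigues(np.array(m["rvec"],float))[0]; t=np.array(m["tvec"],float).ravel()
        Rc=Rm.T; c=-Rm.T@t
    else:
        T=np.array(m["tool_from_camera"]); A=R.from_euler('xyz',o["tool_rot"],degrees=True).as_matrix()
        Rc=A@T[:3,:3]; c=A@T[:3,3]+np.array(o["tool_pos"])
    return im,d,K,Rc,c
def cloud(d,K,Rc,c):
    v,u=np.mgrid[:d.shape[0],:d.shape[1]]
    p=np.stack([(u-K[0,2])/K[0,0]*d,(v-K[1,2])/K[1,1]*d,d],-1)
    P=p@Rc.T+c; P[d<=0]=np.nan; return P
E
python3 - <<'E'
from h import *
print({k:np.round(v,3) for k,v in env.get_obs().items()})
L=[]
for n in("scene","side"):
    s=shot(n); np.savez("%s.npz"%n,im=s[0],d=s[1],K=s[2],Rc=s[3],c=s[4]); print(n,s[4],s[3][:,2]); L.append(s[0])
    cv2.imwrite("pics/%s0.png"%n,cv2.cvtColor(s[0],cv2.COLOR_RGB2BGR))
E
```

```text
{'time_s': np.float64(0.0), 'qpos': array([65.609, 18.438, -4.012, 83.176,  1.295, 78.537, -3.26 ]), 'joint_velocities': array([-0.049, -0.047, -0.051, -0.049,  0.023, -0.005,  0.016]), 'effort': array([-0.0000e+00, -4.9129e+01, -4.0400e-01, -3.1253e+01, -6.4000e-02,
        4.4000e-02,  0.0000e+00]), 'tool_pos': array([ 0.276, -0.588,  0.221]), 'tool_rot': array([-1.79894e+02,  7.00000e-03,  2.51980e+01]), 'force': array([-0.178,  0.437, -0.358]), 'wrist_torque': array([0.023, 0.038, 0.001]), 'grasp_force': np.float64(0.0), 'grip_width': np.float64(0.087)}
scene [-0.26146883  0.35396672  1.11575964] [ 0.58286283 -0.33091008 -0.74213843]
side [ 0.00238216 -1.16753247  1.10584514] [ 0.33503043  0.68099148 -0.65115683]
```

View pics/scene0.png

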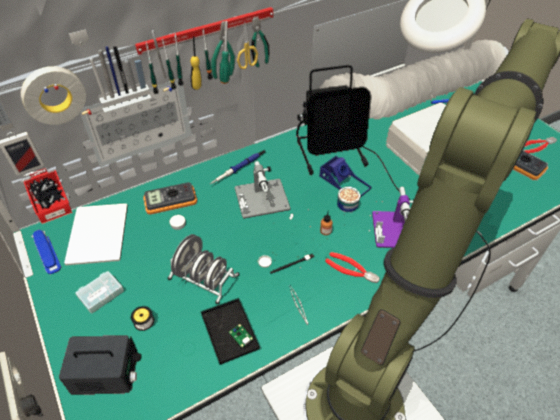

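View pics/side0.png

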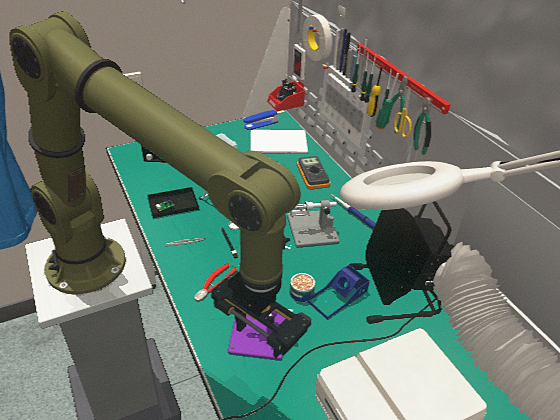

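Scene view: the rack is at about (205,265), with the largest reel in its far-left slot near (186,252). Stand-shaped things are grey at (262,192), purple at (392,222) and navy at (345,175). The grey one fits the description, so I'll confirm it in one crop.

Run:
```python
import numpy as np,cv2
from h import cloud
z=np.load("scene.npz");im=cv2.cvtColor(z["im"],cv2.COLOR_RGB2BGR)
a=cv2.resize(im[155:305,160:300],None,fx=4,fy=4,interpolation=cv2.INTER_CUBIC)
cv2.imwrite("pics/crop1.png",a)
P=cloud(z["d"],z["K"],z["Rc"],z["c"])
for p in[(186,252),(205,262),(262,192),(264,261),(290,265),(270,212),(237,183),(258,214),(288,208),(271,175)]:print(p,P[p[1],p[0]].round(3))
z=np.load("side.npz");P=cloud(z["d"],z["K"],z["Rc"],z["c"]);im=cv2.cvtColor(z["im"],cv2.COLOR_RGB2BGR)
for p in[(310,208),(325,208),(315,240)]:print(p,P[p[1],p[0]].round(3))
cv2.imwrite("pics/crop2.png",cv2.resize(im[180:260,270:360],None,fx=6,fy=6,interpolation=cv2.INTER_CUBIC))
```

```text
(186, 252) [0.523 0.173 0.094]
(205, 262) [0.491 0.137 0.063]
(262, 192) [ 0.685 -0.143  0.011]
(264, 261) [ 0.454 -0.021  0.002]
(290, 265) [ 0.405 -0.077  0.004]
(270, 212) [ 0.598 -0.122  0.013]
(237, 183) [ 0.775 -0.099 -0.004]
(258, 214) [ 0.612 -0.088  0.009]
(288, 208) [ 0.585 -0.178  0.013]
(271, 175) [ 0.747 -0.211  0.001]
(310, 208) [ 0.649 -0.143  0.099]
(325, 208) [ 0.689 -0.163  0.1  ]
(315, 240) [ 0.646 -0.193  0.012]
```

View pics/crop1.png

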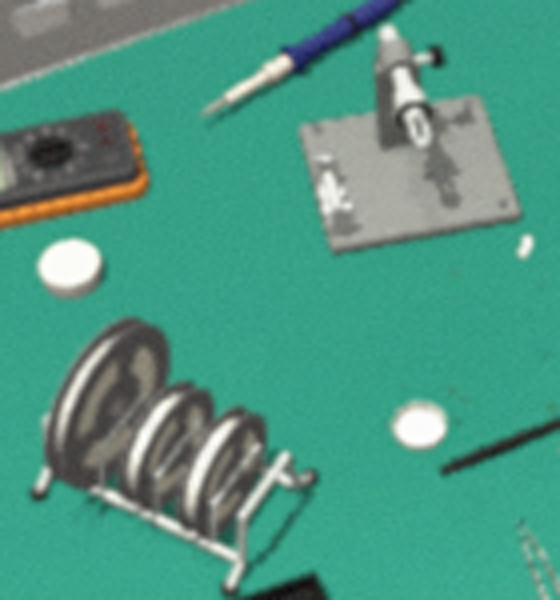

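View pics/crop2.png

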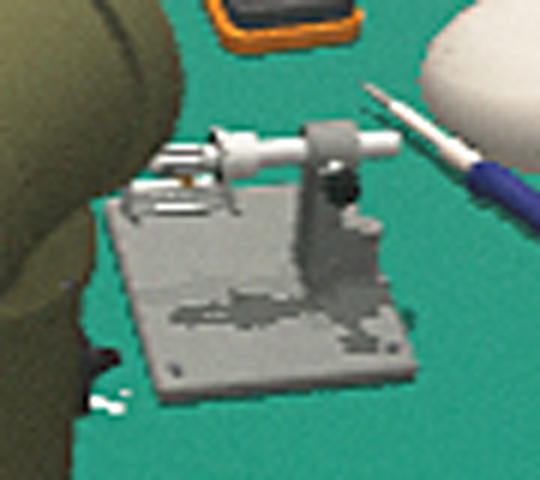

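The crops confirm the grey stand, with its spindle tip facing the robot at crop (418,125), i.e. scene (264,186), and its guide on the +y side. The large reel stands in the far slot at crop (110,400), and the tape on it is pale. Next I measure both.

Run:
```python
import numpy as np,cv2
from h import cloud
def axis(p):
    c=np.median(p,0); u=np.linalg.svd(p-c)[2]; return c,u
for n in("scene","side"):
    z=np.load(n+".npz");P=cloud(z["d"],z["K"],z["Rc"],z["c"]);Q=P[np.isfinite(P).all(-1)]
    box=lambda a,b,c,d,e,f:Q[(Q[:,0]>a)&(Q[:,0]<b)&(Q[:,1]>c)&(Q[:,1]<d)&(Q[:,2]>e)&(Q[:,2]<f)]
    s=box(.55,.8,-.25,-.05,.085,.13); print(n,"spindle",len(s))
    if len(s)>5:
        c,u=axis(s[:,:2]); t=(s[:,:2]-c)@u[0]; print(c.round(4),u[0].round(3),np.percentile(t,[1,50,99]).round(3),np.degrees(np.arctan2(u[0][1],u[0][0])).round(1),np.percentile(s[:,2],[2,50,98]).round(3))
    b=box(.55,.8,-.25,-.04,.006,.02); 
    if len(b)>50: 
        r=cv2.minAreaRect((b[:,:2]*1000).astype(np.float32)); print("base",r,np.median(b[:,2]), cv2.boxPoints(r))
    r=box(.42,.62,.05,.28,.1,.16); print("reel top",len(r))
    if len(r)>5:
        c,u=axis(r[:,:2]);t=(r[:,:2]-c)@u.T; print(c.round(4),u.round(3),np.percentile(t,[1,99],axis=0).round(3),r[:,2].max())
    r=box(.42,.62,.0,.28,.015,.14); print("rack all",len(r))
    if len(r)>50: print(cv2.minAreaRect((r[:,:2]*1000).astype(np.float32)))
```

```text
scene spindle 263
[ 0.6808 -0.1321] [-0.959  0.282] [-0.05  -0.003  0.073] 163.6 [0.089 0.103 0.113]
base ((673.598876953125, -144.17239379882812), (245.22421264648438, 206.43223571777344), 0.37861207127571106) 0.01279663099999273 [[ 550.3074    -41.768745]
 [ 551.6715   -248.19647 ]
 [ 796.8904   -246.57605 ]
 [ 795.52625   -40.148315]]
reel top 281
[0.5276 0.1743] [[-0.502  0.865]
 [-0.865 -0.502]] [[-0.05  -0.01 ]
 [ 0.043  0.008]] 0.13027454997740417
rack all 1951
((486.4810485839844, 153.9625701904297), (152.63319396972656, 121.05330657958984), 20.29348373413086)
side spindle 297
[ 0.6791 -0.1402] [-0.941  0.34 ] [-0.051 -0.002  0.071] 160.1 [0.087 0.101 0.111]
base ((667.7636108398438, -159.50331115722656), (203.6735382080078, 197.924560546875), 75.752685546875) 0.011413880031869383 [[ 546.78235  -233.85245 ]
 [ 738.61926  -282.56323 ]
 [ 788.7449    -85.154175]
 [ 596.90796   -36.44339 ]]
reel top 0
rack all 2
```

```bash
cat >> h.py <<'E'
def to(x,y,z,yaw):
    o=env.get_obs(); p=np.array(o["tool_pos"]); r=o["tool_rot"]
    A=R.from_euler('xyz',r,degrees=True).as_matrix()
    s=A.T@(np.array([x,y,z])-p)/.04
    dy=(yaw-r[2]+180)%360-180
    print("t%.2f"%o["time_s"],"pos",p.round(4),"rot",np.round(r,2),"F",np.round(o["force"],1),"units",s.round(3),"turn",round(-dy/10,3),"q7",round(o["qpos"][6],1))
E
python3 - <<'E'
from h import *
to(.38,-.32,.30,75)
print(np.array(env.camera_model("wrist")["tool_from_camera"]).round(3),env.camera_model("wrist")["K"])
E
```

```text
t0.10 pos [ 0.2765 -0.5877  0.2215] rot [-1.799e+02  1.000e-02  2.520e+01] F [ 0.1 -0.2 -0.1] units [ 5.191 -4.958 -1.954] turn -4.98 q7 -3.3
[[-0.    -0.958 -0.286  0.079]
 [ 1.     0.    -0.     0.   ]
 [ 0.    -0.286  0.958 -0.163]
 [ 0.     0.     0.     1.   ]] [[351.07663264   0.         272.56487794]
 [  0.         351.07663264 213.28615881]
 [  0.           0.           1.        ]]
```

Call:
drive_tool --moves '[0.8,-0.7,-1.2,-1.0,87,2.0,-1.8,-1.95,-2.0,87,3.0,-2.8,-1.95,-3.0,87,4.1,-3.9,-1.95,-4.0,87,5.2,-4.95,-1.95,-5.0,87]'

```text
time_s: 0.72
tool_pos: [0.3803, -0.3202, 0.3004]
tool_rot: [180.0, 0.0, 75.5]
force: [0.7, -0.5, -0.2]
grip_width: 0.0868
grasp_force: 0.0
```

```bash
python3 -c "
from h import *
to(.50,0,.30,110);to(.53,.17,.30,120)"
```

```text
t0.72 pos [ 0.3803 -0.3202  0.3004] rot [1.800e+02 2.000e-02 7.552e+01] F [ 0.7 -0.5 -0.2] units [8.498e+00 8.970e-01 8.000e-03] turn -3.448 q7 23.0
t0.72 pos [ 0.3803 -0.3202  0.3004] rot [1.800e+02 2.000e-02 7.552e+01] F [ 0.7 -0.5 -0.2] units [1.2801e+01 5.6100e-01 6.0000e-03] turn -4.448 q7 23.0
```

Call:
drive_tool --moves '[1.5,0.15,0,-0.7,87,3.0,0.4,0,-1.4,87,4.5,0.6,0,-2.1,87,6.0,0.75,0,-2.8,87,7.5,0.85,0,-3.45,87]'

```text
time_s: 1.35
tool_pos: [0.4896, -0.0391, 0.3003]
tool_rot: [-180.0, 0.0, 109.9]
force: [2.0, 0.3, -0.5]
grip_width: 0.087
grasp_force: 0.0
```

```bash
python3 -c "
from h import *
to(.53,.17,.28,120)"
```

```text
t1.35 pos [ 0.4896 -0.0391  0.3003] rot [-1.7999e+02  3.0000e-02  1.0990e+02] F [ 2.   0.3 -0.5] units [4.571 2.728 0.506] turn -1.01 q7 22.6
```

Call:
drive_tool --moves '[1.1,0.7,0,-0.3,87,2.3,1.4,0.2,-0.6,87,3.5,2.1,0.4,-0.8,87,4.6,2.75,0.5,-1.0,87,4.6,2.75,0.5,-1.0,87]'

```text
time_s: 1.98
tool_pos: [0.5295, 0.1747, 0.2797]
tool_rot: [-180.0, -0.2, 120.2]
force: [0.4, 0.0, 0.7]
grip_width: 0.087
grasp_force: 0.0
```

```bash
cat > reel.py <<'E'
from h import *
im,d,K,Rc,c=shot("wrist"); P=cloud(d,K,Rc,c)
np.savez("w.npz",im=im,d=d,K=K,Rc=Rc,c=c)
cv2.imwrite("pics/w1.png",cv2.cvtColor(im,cv2.COLOR_RGB2BGR))
m=(P[...,2]>.103)&(P[...,2]<.14)
m=cv2.morphologyEx(m.astype(np.uint8),cv2.MORPH_OPEN,np.ones((3,3)))
n,l,st,ce=cv2.connectedComponentsWithStats(m)
for i in range(1,n):
    if st[i,4]<150: continue
    q=P[l==i]; q2=q[:,:2]; r=cv2.minAreaRect((q2*1000).astype(np.float32)); print("comp",st[i],np.round(r[0],1),np.round(r[1],1),round(r[2],1),"zmax",np.percentile(q[:,2],99).round(4))
    # top line: points above .12
    w=q[q[:,2]>.12]; 
    if len(w)>20:
        cc=w[:,:2].mean(0);u=np.linalg.svd(w[:,:2]-cc)[2]; t=(w[:,:2]-cc)@u.T
        print(" top",cc.round(4),u[0].round(3),np.percentile(t,[1,50,99],axis=0).round(4).tolist())
to(.53,.17,.28,120)
E
python3 reel.py
```

```text
comp [ 266  160   15   71 1049] [531.9 172.4] [13.5 73.5] 30.5 zmax 0.1312
 top [0.5303 0.1756] [ 0.518 -0.855] [[-0.03, -0.0068], [0.0005, -0.0017], [0.0324, 0.0072]]
t2.02 pos [0.5302 0.1715 0.2798] rot [-1.7993e+02 -8.0000e-02  1.1996e+02] F [ 0.1 -1.1 -0.1] units [-0.031 -0.022 -0.005] turn -0.004 q7 3.5
```

View pics/w1.png

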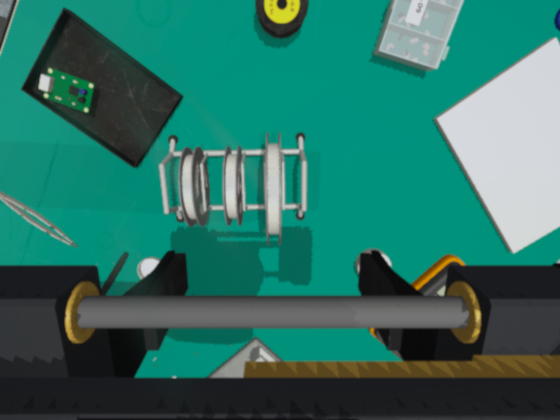

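The wrist view shows the rack with the large reel at columns 265–286, rows 131–245. Its axis lies along the tool's y, as intended. I'll refine the centre now the arm is still.

```bash
cat > reel2.py <<'E'
from h import *
from scipy.optimize import least_squares
im,d,K,Rc,c=shot("wrist"); P=cloud(d,K,Rc,c)
q=P[(P[...,2]>.09)&(P[...,2]<.14)&(np.hypot(P[...,0]-.531,P[...,1]-.174)<.075)]
t=q[q[:,2]>.105][:,:2]; u=np.linalg.svd(t-t.mean(0))[2][0]; u*=np.sign(u[1]); n=np.array([u[1],-u[0]])
print("normal deg",np.degrees(np.arctan2(n[1],n[0])),len(q))
f=lambda p:np.hypot(q[:,:2]@u-p[0],q[:,2]-.069)-p[1]
r=least_squares(f,[t.mean(0)@u,.06],loss="soft_l1",f_scale=.002); s=r.x[0]
k=np.percentile(t@n,[3,97]); print(r.x,k,"width",k[1]-k[0]); C=u*s+n*k.mean(); print("centre",C)
# silhouettes: image columns at row of the reel top
dd=cv2.inRange(cv2.cvtColor(im,cv2.COLOR_RGB2HSV),(70,80,60),(100,255,255))
row=[np.flatnonzero(dd[v,240:310]==0)+240 for v in range(165,205,10)]
print([(r.min(),r.max(),len(r)) for r in row])
def ray(u_,v_,z):
    w=Rc@np.array([(u_-K[0,2])/K[0,0],(v_-K[1,2])/K[1,1],1]); return c+w*(z-c[2])/w[2]
for a in((265,185),(286,185)): print(ray(*a,.129)@np.r_[n,0])
to(*C,.094,120)
E
python3 reel2.py
```

```text
normal deg 30.745381360140716 1542
[-0.12456716  0.05076554] [0.53892583 0.55241133] width 0.013485498663319162
centre [0.53265526 0.17189982]
[(np.int64(240), np.int64(307), 33), (np.int64(240), np.int64(307), 33), (np.int64(240), np.int64(307), 33), (np.int64(240), np.int64(307), 35)]
0.5370972993875057
0.5562393004487062
t2.08 pos [0.5307 0.1694 0.2799] rot [-1.7992e+02 -1.0000e-02  1.1976e+02] F [-0.3 -0.6 -0.4] units [0.029 0.08  4.649] turn -0.024 q7 3.5
```

Call:
drive_tool --moves '[0.03,0.08,0.9,-0.04,40,0.03,0.08,1.9,-0.04,40,0.03,0.08,2.6,-0.04,40,0.03,0.08,2.8,-0.04,40,0.03,0.08,2.8,-0.04,40]'

```text
time_s: 2.7
tool_pos: [0.5335, 0.1709, 0.1689]
tool_rot: [-180.0, 0.0, 120.0]
force: [0.1, 0.1, 0.0]
grip_width: 0.0456
grasp_force: 0.0
```

```bash
python3 reel2.py
```

```text
normal deg 30.430008816869577 3286
[-0.12151693  0.05076202] [0.53970115 0.55315918] width 0.013458032414022436
centre [0.53270515 0.17198113]
[(np.int64(258), np.int64(309), 30), (np.int64(257), np.int64(286), 30), (np.int64(258), np.int64(286), 29), (np.int64(258), np.int64(287), 30)]
0.5431750656968208
0.5555560068370621
t2.75 pos [0.5339 0.1714 0.1696] rot [1.7993e+02 5.0000e-02 1.2002e+02] F [-0.1  0.2  0.1] units [ 0.029 -0.022  1.89 ] turn 0.002 q7 0.7
```

Call:
drive_tool --moves '[0.03,-0.01,0.8,-0.03,40,0.03,-0.01,1.5,-0.03,40,0.03,-0.01,1.84,-0.03,40,0.03,-0.01,1.84,-0.03,40,0.03,-0.01,1.84,-0.03,25]'

```text
time_s: 3.38
tool_pos: [0.5332, 0.1733, 0.0963]
tool_rot: [179.9, 0.0, 120.4]
force: [-0.8, 0.8, 0.3]
grip_width: 0.0354
grasp_force: 0.0
```

Call:
drive_tool --moves '[0,0,0,0,18,0,0,0,0,8,0,0,0,0,4,0,0,0,0,4,0,0,0,0,4]' --squeeze 50

```text
time_s: 4.0
tool_pos: [0.5326, 0.173, 0.0953]
tool_rot: [180.0, 0.0, 120.4]
force: [-0.4, 0.1, 2.6]
grip_width: 0.0137
grasp_force: 49.9
```

```bash
python3 -c "
from h import *
to(.5325,.172,.17,120)"
```

```text
t4.00 pos [0.5326 0.173  0.0953] rot [1.7996e+02 2.0000e-02 1.2040e+02] F [-0.4  0.1  2.6] units [-0.021 -0.014 -1.867] turn 0.04 q7 -2.1
```

Call:
drive_tool --moves '[0,0,-0.5,0,4,0,0,-1.3,0,4,0,0,-2.2,0,4,0,0,-3.0,0,4,0,0,-3.0,0,4]'

```text
time_s: 4.62
tool_pos: [0.5333, 0.1737, 0.2182]
tool_rot: [179.8, 0.1, 120.4]
force: [-0.7, -0.5, -1.5]
grip_width: 0.0137
grasp_force: 49.9
```

```bash
python3 -c "
from h import *
to(.545,-.092,.215,72)"
```

```text
t4.62 pos [0.5333 0.1737 0.2182] rot [1.7975e+02 1.1000e-01 1.2040e+02] F [-0.7 -0.5 -1.5] units [-5.875 -3.11   0.078] turn 4.84 q7 2.3
```

Call:
drive_tool --moves '[-1.1,-0.6,0,0.9,4,-2.3,-1.2,0,1.9,4,-3.5,-1.8,0,2.9,4,-4.7,-2.4,0,3.9,4,-5.85,-3.1,0.05,4.84,4]'

```text
time_s: 5.25
tool_pos: [0.5427, -0.0933, 0.212]
tool_rot: [-179.9, 0.0, 71.7]
force: [-0.1, 0.2, -1.2]
grip_width: 0.0139
grasp_force: 49.9
```

Call:
drive_tool --moves '[0,0,0,0,4,0,0,0,0,4,0,0,0,0,4]'

```text
time_s: 5.62
tool_pos: [0.5435, -0.0898, 0.2126]
tool_rot: [-179.9, -0.0, 72.2]
force: [0.3, 0.7, -0.8]
grip_width: 0.0133
grasp_force: 49.9
```

Run:
```python
from h import *
im,d,K,Rc,c=shot("wrist"); np.savez("w2.npz",im=im,d=d,K=K,Rc=Rc,c=c)
cv2.imwrite("pics/w2.png",cv2.cvtColor(im,cv2.COLOR_RGB2BGR))
to(.545,-.092,.215,72)
P=cloud(d,K,Rc,c)
s=P[(P[...,2]>.085)&(P[...,2]<.12)&(P[...,0]>.59)&(P[...,0]<.8)&(P[...,1]<-.06)&(P[...,1]>-.25)]
print(len(s));q=s[:,:2];cc=q.mean(0);u=np.linalg.svd(q-cc)[2];t=(q-cc)@u.T;print(cc,u[0],np.degrees(np.arctan(u[0][1]/u[0][0])),np.percentile(t,[1,99],axis=0),np.percentile(s[:,2],[50,95]))
```

```text
t5.67 pos [ 0.5436 -0.0899  0.2128] rot [-1.7997e+02 -1.0000e-02  7.2180e+01] F [ 0.2  0.6 -0.5] units [-0.039  0.049 -0.055] turn 0.018 q7 -15.3
4488
[ 0.67550862 -0.13319903] [-0.94640526  0.32298155] -18.843332594616896 [[-0.05697076 -0.01824447]
 [ 0.06611949  0.03226239]] [0.10540733 0.11282468]
```

View pics/w2.png

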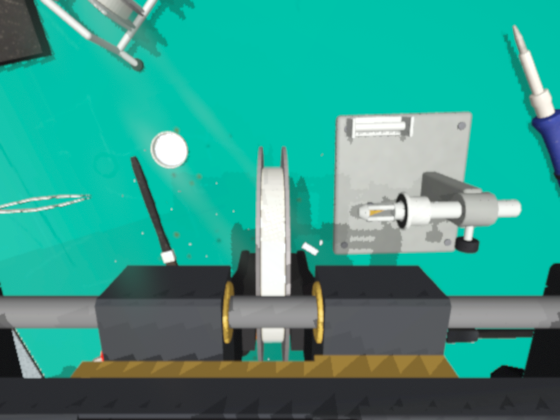

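Wrist view: the spindle tip is at (360,212), its axis runs along row ~210 to the rear end at (520,208), and the brake plate is near column 405. The reel hangs straight at columns 258–290. I'll fit the axis midline and the hub in tool axes.

```bash
cat > spin.py <<'E'
from h import *
from scipy.optimize import least_squares
def spin(im,d,K,Rc,c,o,verbose=True):
    P=cloud(d,K,Rc,c); A=R.from_euler('xyz',o["tool_rot"],degrees=True).as_matrix(); p=np.array(o["tool_pos"])
    ok=np.nan_to_num(P[...,2])
    M=((ok>.075)&(ok<.125)&(P[...,0]>.57)).astype(np.uint8); M=cv2.medianBlur(M,5); M[:, :330]=0
    n,l,st,_=cv2.connectedComponentsWithStats(M); M=(l==1+np.argmax(st[1:,4]))
    cols=np.flatnonzero(M.any(0)); L=[]
    for x in cols:
        v=np.flatnonzero(M[:,x]); L.append((x,v.min(),v.max()))
    L=np.array(L); w=L[:,2]-L[:,1]+1
    def ray(u_,v_,z):
        r=Rc@np.array([(u_-K[0,2])/K[0,0],(v_-K[1,2])/K[1,1],1]); return c+r*(z-c[2])/r[2]
    print("cols",cols.min(),cols.max(),"widths",[(int(a),int(b),int(e)) for a,b,e in L[::8]])
    g=[]
    for (x,a,b),k in zip(L,w):
        if 14<k<22: g.append(ray(x,(a+b)/2,.098))
    g=np.array(g)[:,:2]; cc=np.median(g,0); u=np.linalg.svd(g-cc)[2][0]; u*=-np.sign(u[0])
    yaw=np.degrees(np.arctan2(-u[1],-u[0]))
    # hub in tool axes
    T=(P-p)@A; q=T[(np.abs(T[...,1])<.009)&(T[...,2]>-.03)&(T[...,2]<.06)&(T[...,0]>.012)&(T[...,0]<.07)]
    f=lambda s:np.hypot(q[:,0]-s[0],q[:,2]-s[1])-s[2]
    r=least_squares(f,[0,.026,.051],loss="soft_l1",f_scale=.001,bounds=([-.02,.01,.0505],[.02,.05,.0512])); 
    print("axis pt",cc.round(4),"yaw",yaw.round(2),"hub tool x,z,r",r.x.round(4),len(q), "lat med",np.median(q[:,1]).round(4))
    tip=ray(cols.min(),L[0,1:].mean(),.098); print("tip~",tip.round(4))
    return cc,u,tip
if __name__=="__main__":
    o=env.get_obs(); s=shot("wrist"); np.savez("w2.npz",im=s[0],d=s[1]); spin(*s,o)
E
python3 spin.py; python3 -c "
from h import *
to(.5436,-.09,.2128,71.5)
import numpy as np
im=np.load('w2.npz')['im']
b=cv2.cvtColor(im,cv2.COLOR_RGB2HSV); m=cv2.inRange(b,(0,0,60),(180,60,190)); m[:, :325]=0;m[:100]=0;m[262:]=0
n,l,st,_=cv2.connectedComponentsWithStats(m); i=1+np.argmax(st[1:,4]); print(st[i],cv2.minAreaRect(np.argwhere(l==i)[:,::-1].astype(np.float32)))"
```

```text
cols 357 519 widths [(357, 210, 213), (365, 203, 220), (373, 203, 220), (381, 203, 220), (389, 202, 220), (397, 195, 225), (405, 193, 229), (413, 196, 224), (421, 196, 224), (429, 201, 220), (437, 202, 218), (445, 202, 218), (453, 183, 223), (461, 183, 251), (469, 185, 253), (477, 188, 249), (485, 192, 225), (493, 195, 222), (501, 200, 216), (509, 200, 216), (517, 201, 214)]
axis pt [ 0.6688 -0.1312] yaw -16.26 hub tool x,z,r [-0.001   0.026   0.0506] 3412 lat med 0.0005
tip~ [ 0.6097 -0.1136  0.098 ]
t5.72 pos [ 0.5437 -0.0901  0.2129] rot [-179.98   -0.     72.16] F [-0.3 -0.6 -1.4] units [ 0.003 -0.002  0.002] turn 0.066 q7 -15.3
[ 333  112  184  142 5795] ((423.4135437011719, 182.1304168701172), (138.44168090820312, 184.1958770751953), 88.53119659423828)
```

```bash
python3 -c "
from h import *
to(.5860,-.1056,.2128,73.6);to(.5860,-.1056,.124,73.6)"
```

```text
t5.72 pos [ 0.5437 -0.0901  0.2129] rot [-179.98   -0.     72.16] F [-0.3 -0.6 -1.4] units [-0.044  1.126  0.002] turn -0.144 q7 -15.3
t5.72 pos [ 0.5437 -0.0901  0.2129] rot [-179.98   -0.     72.16] F [-0.3 -0.6 -1.4] units [-0.044  1.127  2.222] turn -0.144 q7 -15.3
```

Call:
drive_tool --moves '[-0.04,0.5,0.5,-0.14,4,-0.04,0.9,1.2,-0.14,4,-0.04,0.9,1.9,-0.14,4,-0.04,0.9,2.22,-0.14,4,-0.04,0.9,2.22,-0.14,4]'

```text
time_s: 6.35
tool_pos: [0.5769, -0.1037, 0.1236]
tool_rot: [-179.9, 0.0, 73.5]
force: [-0.8, 0.0, -0.3]
grip_width: 0.0135
grasp_force: 49.9
```

Call:
drive_tool --moves '[0,0,0,0,4,0,0,0,0,4]'

```text
time_s: 6.6
tool_pos: [0.5782, -0.1044, 0.1255]
tool_rot: [179.9, 0.0, 73.4]
force: [-0.5, 0.1, 0.1]
grip_width: 0.0137
grasp_force: 49.9
```

```bash
python3 spin.py; python3 -c "
from h import *
to(.5860,-.1056,.124,73.6)
cv2.imwrite('pics/w3.png',cv2.cvtColor(np.load('w2.npz')['im'],cv2.COLOR_RGB2BGR))"
```

```text
cols 330 557 widths [(330, 243, 256), (338, 238, 261), (346, 236, 263), (354, 237, 263), (362, 237, 262), (370, 237, 262), (378, 238, 261), (386, 224, 265), (394, 223, 265), (402, 229, 265), (410, 229, 265), (418, 229, 266), (426, 233, 267), (434, 237, 261), (442, 237, 260), (450, 237, 260), (458, 212, 263), (466, 210, 295), (474, 210, 295), (482, 212, 295), (490, 215, 295), (498, 219, 272), (506, 225, 272), (514, 226, 271), (522, 233, 267), (530, 237, 260), (538, 237, 260), (546, 237, 260), (554, 241, 257)]
axis pt [ 0.614 -0.115] yaw -16.54 hub tool x,z,r [-0.001   0.0259  0.0505] 3413 lat med 0.0005
tip~ [ 0.6111 -0.1144  0.098 ]
t6.65 pos [ 0.5781 -0.1044  0.1253] rot [1.7989e+02 1.0000e-02 7.3400e+01] F [ 0.6  0.8 -1.3] units [0.029 0.199 0.033] turn -0.02 q7 -16.9
```

View pics/w3.png

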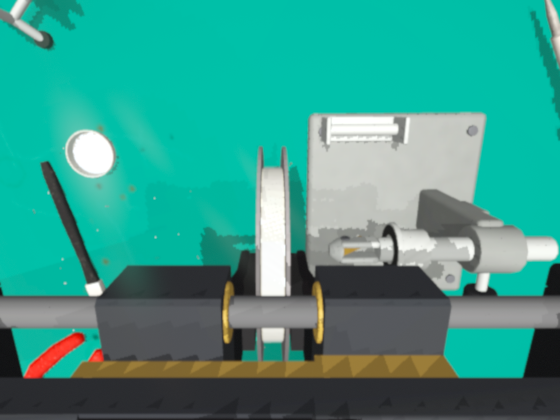

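The reel is parallel to the spindle within 0.2°, and the spindle midline is at row 249. The tip is about 27 mm from the hub face. Needed: about +1 mm in tool x, −1 mm in height, then an advance along tool y.

Call:
drive_tool --moves '[0.025,0.2,0.02,-0.015,4,0.025,0.4,0.02,-0.015,4,0.025,0.6,0.02,-0.015,4,0.025,0.6,0.02,-0.015,4,0.025,0.6,0.02,-0.015,4]' --squeeze 55

```text
time_s: 7.28
tool_pos: [0.6006, -0.1101, 0.1231]
tool_rot: [-180.0, -0.0, 73.6]
force: [0.3, 0.7, -1.6]
grip_width: 0.0137
grasp_force: 54.9
```

```bash
python3 -c "
from spin import *
for i in range(2):
  o=env.get_obs(); s=shot('wrist')
  try: spin(*s,o)
  except Exception as e: print(e)
to(.5860,-.1056,.124,73.55)"
```

```text
cols 330 519 widths [(330, 240, 265), (338, 241, 265), (346, 233, 265), (354, 226, 265), (362, 233, 265), (370, 233, 265), (378, 233, 265), (386, 235, 265), (394, 241, 264), (402, 241, 264), (410, 241, 264), (418, 240, 264), (426, 213, 272), (434, 213, 277), (442, 213, 290), (450, 216, 295), (458, 221, 276), (466, 228, 276), (474, 229, 276), (482, 235, 272), (490, 241, 264), (498, 241, 264), (506, 241, 264), (514, 242, 263)]
axis pt [ 0.7361 -0.151 ] yaw -32.29 hub tool x,z,r [-0.0009  0.0259  0.0505] 3414 lat med 0.0005
tip~ [ 0.6328 -0.1206  0.098 ]
cols 330 519 widths [(330, 240, 265), (338, 241, 265), (346, 233, 265), (354, 225, 265), (362, 233, 265), (370, 233, 265), (378, 233, 265), (386, 235, 265), (394, 241, 264), (402, 241, 264), (410, 241, 264), (418, 240, 264), (426, 213, 272), (434, 213, 276), (442, 212, 290), (450, 216, 295), (458, 221, 276), (466, 228, 276), (474, 229, 276), (482, 235, 272), (490, 240, 264), (498, 240, 264), (506, 240, 264), (514, 242, 263)]
axis pt [ 0.736 -0.151] yaw -16.41 hub tool x,z,r [-0.0009  0.026   0.0505] 3411 lat med 0.0005
tip~ [ 0.6328 -0.1206  0.098 ]
t7.38 pos [ 0.6005 -0.1101  0.1233] rot [-1.7998e+02  1.0000e-02  7.3560e+01] F [ 0.6  0.3 -1.2] units [ 0.006 -0.379 -0.018] turn 0.001 q7 -17.3
```

Call:
drive_tool --moves '[0,0.1,-0.015,0,4,0,0.2,-0.015,0,4,0,0.3,-0.015,0,4,0,0.4,-0.015,0,4,0,0.4,-0.015,0,4]'

```text
time_s: 8.0
tool_pos: [0.6163, -0.1148, 0.1238]
tool_rot: [-180.0, -0.0, 73.5]
force: [-0.2, 0.0, -1.3]
grip_width: 0.0134
grasp_force: 54.9
```

Call:
drive_tool --moves '[0,0.1,0,0,4,0,0.2,0,0,4,0,0.3,0,0,4,0,0.4,0,0,4,0,0.4,0,0,4]'

```text
time_s: 8.62
tool_pos: [0.6317, -0.1194, 0.1239]
tool_rot: [180.0, -0.0, 73.5]
force: [0.2, 0.1, -1.0]
grip_width: 0.0138
grasp_force: 54.9
```

```bash
python3 -c "
from spin import *
for i in range(3):
  o=env.get_obs(); s=shot('wrist'); print(np.round(o['tool_pos'],4),np.round(o['force'],1),np.round(o['wrist_torque'],2))
spin(*s,o)
cv2.imwrite('pics/w4.png',cv2.cvtColor(s[0],cv2.COLOR_RGB2BGR))"
```

```text
[ 0.6317 -0.1194  0.1239] [ 0.2  0.1 -1. ] [-0.02 -0.07 -0.01]
[ 0.6315 -0.1193  0.1238] [ 0.2 -0.1 -1.3] [ 0.   -0.09 -0.01]
[ 0.6314 -0.1193  0.1239] [-0.2 -0.1 -1.7] [-0.03 -0.12 -0.02]
cols 330 460 widths [(330, 238, 265), (338, 240, 264), (346, 240, 264), (354, 240, 264), (362, 240, 264), (370, 219, 265), (378, 212, 265), (386, 212, 265), (394, 214, 265), (402, 220, 265), (410, 228, 265), (418, 229, 266), (426, 239, 266), (434, 240, 263), (442, 240, 263), (450, 240, 263), (458, 243, 261)]
axis pt [ 0.7351 -0.1509] yaw -32.36 hub tool x,z,r [-0.0009  0.026   0.0505] 3408 lat med 0.0005
tip~ [ 0.6639 -0.1295  0.098 ]
```

View pics/w4.png

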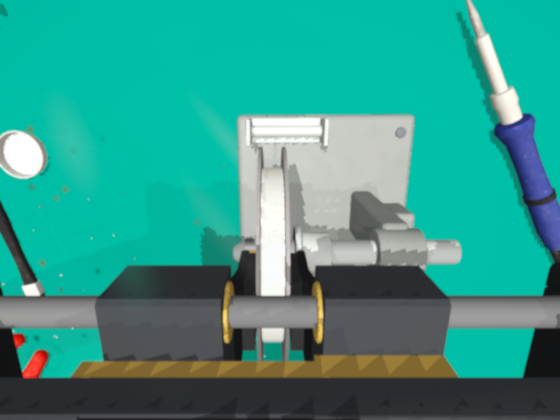

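The reel is on the spindle: the tip shows left of it at (240,252) and the brake plate edge is just right of it at (300,238). Lateral forces are about zero. I'll press on in small steps and watch the force.

Call:
drive_tool --moves '[0,0.04,0,0,4,0,0.08,0,0,4,0,0.12,0,0,4,0,0.12,0,0,4,0,0.12,0,0,4]'

```text
time_s: 9.4
tool_pos: [0.636, -0.1206, 0.1239]
tool_rot: [180.0, 0.0, 73.6]
force: [0.0, -0.8, -1.2]
grip_width: 0.0134
grasp_force: 54.9
```

Call:
drive_tool --moves '[0,0.025,0,0,4,0,0.05,0,0,4,0,0.05,0,0,4,0,0.05,0,0,4]'

```text
time_s: 9.9
tool_pos: [0.6375, -0.1211, 0.1239]
tool_rot: [-180.0, 0.0, 73.6]
force: [-2.7, 0.5, 0.6]
grip_width: 0.0135
grasp_force: 54.9
```

Call:
drive_tool --moves '[0,0.025,0,0,4,0,0.05,0,0,4,0,0.05,0,0,4,0,0.05,0,0,4]'

```text
time_s: 10.4
tool_pos: [0.6396, -0.1217, 0.1239]
tool_rot: [-180.0, 0.0, 73.6]
force: [-4.3, 1.0, 1.5]
grip_width: 0.0138
grasp_force: 54.9
```

Call:
drive_tool --moves '[0,0.03,0,0,4,0,0.06,0,0,4,0,0.06,0,0,4,0,0.06,0,0,4]'

```text
time_s: 10.9
tool_pos: [0.6418, -0.1223, 0.1239]
tool_rot: [-179.9, 0.0, 73.6]
force: [-5.0, 0.7, 2.6]
grip_width: 0.0136
grasp_force: 54.9
```

```bash
python3 -c "
from spin import *
F=[];X=[]
for i in range(6):
  o=env.get_obs(); s=shot('wrist'); F.append(o['force']);X.append(o['tool_pos'])
F=np.mean(F,0);X=np.mean(X,0);print(F.round(2),X.round(4),'axial',F@[-.959,.2832,0],'inner face',(X-[.5781,-.1044,0])@[.959,-.2832,0]*1000-26.7)
spin(*s,o)
print(o['tool_rot'],o['wrist_torque'])
np.savez('w5.npz',im=s[0])"
```

```text
[-4.75  1.34  1.99] [ 0.6418 -0.1223  0.1239] axial 4.936196572448024 inner face 39.448391277762624
cols 330 441 widths [(330, 240, 264), (338, 240, 264), (346, 240, 264), (354, 216, 265), (362, 212, 265), (370, 212, 265), (378, 214, 265), (386, 222, 265), (394, 228, 265), (402, 232, 265), (410, 240, 263), (418, 240, 263), (426, 240, 263), (434, 240, 263)]
axis pt [ 0.7349 -0.1508] yaw -16.4 hub tool x,z,r [-0.0009  0.026   0.0505] 3401 lat med 0.0005
tip~ [ 0.6742 -0.1329  0.098 ]
[-1.79945247e+02  9.10694519e-03  7.35538703e+01] [0.3297436  1.25683047 0.04919789]
```

Call:
drive_tool --moves '[0,0.025,0,0,4,0,0.05,0,0,4,0,0.065,0,0,4,0,0.065,0,0,4,0,0.065,0,0,4]'

```text
time_s: 11.82
tool_pos: [0.6438, -0.1229, 0.1239]
tool_rot: [-179.9, 0.0, 73.6]
force: [-7.3, 1.3, 2.9]
grip_width: 0.0136
grasp_force: 54.9
```

```bash
cat > f.py <<'E'
from spin import *
F=[];X=[]
for i in range(6):
  o=env.get_obs(); s=shot('wrist'); F.append(o['force']);X.append(o['tool_pos'])
F=np.mean(F,0);X=np.mean(X,0);print(F.round(2),X.round(4),'axial',F@[-.959,.2832,0],'inner face',(X-[.5781,-.1044,0])@[.959,-.2832,0]*1000-26.7)
E
python3 f.py
```

```text
[-6.81  1.43  3.12] [ 0.6438 -0.1229  0.1239] axial 6.934513230217505 inner face 41.530082646721524
```

Call:
drive_tool --moves '[0,-0.02,0,0,4,0,-0.04,0,0,4,0,-0.06,0,0,4,0,-0.06,0,0,4]'

```text
time_s: 12.62
tool_pos: [0.6419, -0.1223, 0.1239]
tool_rot: [-179.9, 0.0, 73.6]
force: [-4.7, 1.6, 2.2]
grip_width: 0.0139
grasp_force: 54.9
```

```bash
python3 f.py; python3 -c "
from h import *
for n in('side','scene'):
  s=shot(n); cv2.imwrite('pics/%s5.png'%n,cv2.cvtColor(s[0],cv2.COLOR_RGB2BGR)); print(n, s[0].shape)"
```

```text
[-5.42  1.34  2.42] [ 0.6419 -0.1224  0.1239] axial 5.575445432554123 inner face 39.55404548285267
side (420, 560, 3)
scene (420, 560, 3)
```

Call:
drive_tool --moves '[0,-0.02,0,0,4,0,-0.04,0,0,4,0,-0.04,0,0,4,0,-0.04,0,0,4]'

```text
time_s: 13.52
tool_pos: [0.6408, -0.122, 0.1239]
tool_rot: [-180.0, 0.0, 73.6]
force: [-4.6, 0.4, 1.7]
grip_width: 0.0137
grasp_force: 54.9
```

```bash
python3 f.py
```

```text
[-4.35  1.16  1.22] [ 0.6408 -0.122   0.1239] axial 4.500873929722304 inner face 38.405182553532285
```

Call:
drive_tool --moves '[0,-0.015,0,0,4,0,-0.025,0,0,4,0,-0.025,0,0,4,0,-0.025,0,0,4]'

```text
time_s: 14.32
tool_pos: [0.6402, -0.1219, 0.124]
tool_rot: [179.9, -0.0, 73.5]
force: [-1.2, 0.4, -1.0]
grip_width: 0.0139
grasp_force: 54.9
```

```bash
python3 f.py
```

```text
[-1.41  0.51 -1.13] [ 0.6402 -0.1219  0.124 ] axial 1.4993650563274878 inner face 37.803360188217624
```

The force dropped from 4.5 to 1.5 N within 0.6 mm of withdrawal, so the keeper has fallen and holds the hub. I'll ease the grip and open.

Call:
drive_tool --moves '[0,-0.005,0,0,4,0,-0.005,0,0,4,0,-0.005,0,0,17,0,-0.005,0,0,22,0,-0.005,0,0,26]' --squeeze 10

```text
time_s: 15.25
tool_pos: [0.6399, -0.1219, 0.1242]
tool_rot: [180.0, 0.0, 73.5]
force: [0.2, -0.5, -0.6]
grip_width: 0.0234
grasp_force: 0.0
```

Call:
drive_tool --moves '[0,0,0,0,30,0,0,0,0,36,0,0,0,0,36,0,0,-0.2,0,36,0,0,-0.5,0,36]'

```text
time_s: 15.88
tool_pos: [0.6396, -0.1217, 0.1445]
tool_rot: [-180.0, 0.0, 73.6]
force: [1.2, -0.2, -0.1]
grip_width: 0.0361
grasp_force: 0.0
```

Call:
drive_tool --moves '[0,0,-0.7,0,36,0,0,-1.5,0,36,0,0,-2.2,0,36,0,0,-2.2,0,36,0,0,-2.2,0,36]'

```text
time_s: 16.5
tool_pos: [0.6394, -0.1217, 0.2316]
tool_rot: [-180.0, 0.0, 73.6]
force: [-0.1, 0.6, -0.4]
grip_width: 0.0357
grasp_force: 0.0
```

```bash
python3 f.py; python3 -c "
from h import *
a=shot('wrist'); b=shot('side')
P=cloud(*a[1:5])
m=(P[...,2]>.12)&(P[...,2]<.165)&(P[...,0]>.5)
q=P[m]; t=q[:,:2]; u=np.linalg.svd(t-t.mean(0))[2]; print(len(q),q.mean(0),'normal',np.degrees(np.arctan(u[1][1]/u[1][0])),'zmax',np.percentile(q[:,2],99),'centre s from tip',(np.r_[t.mean(0)]-[.6104,-.114])@[.959,-.2832])
w=cv2.cvtColor(a[0],cv2.COLOR_RGB2BGR); s=cv2.cvtColor(b[0],cv2.COLOR_RGB2BGR)
o=np.hstack([cv2.resize(w[80:360,180:480],(400,373)),cv2.resize(s[150:260,250:368],(400,373))]); cv2.imwrite('pics/end.png',o)"
```

```text
[ 0.3  -0.12 -0.3 ] [ 0.6391 -0.1217  0.2309] axial -0.3243715750281008 inner face 36.69452021603554
2164 [ 0.64188082 -0.11396432  0.14350642] normal -16.695677217641236 zmax 0.15921074955815498 centre s from tip 0.03017999998324821
```

View pics/end.png

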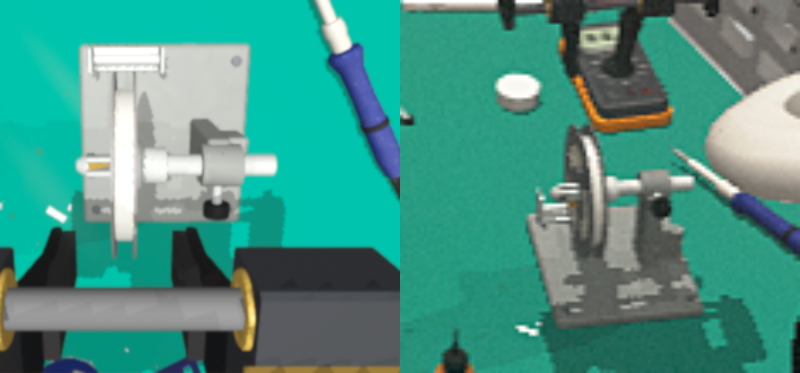

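The reel is seated against the plate with the brass keeper in front of it. It sits within 0.4 mm of its release position; if uncaught, it would have been pushed back about 3–4 mm. The robot is clear, so I'm handing in.

```bash
python3 -c "
from h import *
print(env.sign_off())"
```

```text
the job is handed in; nothing more can be done
None
```

The large reel is loaded on the grey stand's spindle and held between brake plate and keeper, pressed in with about 7 N, and the job was handed in at about 17 s with the gripper clear; the sign-off returned no verdict.

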